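# Open the voucher drawer by its hidden catch

## Task

Open the locked voucher drawer: slide the gripper's shut fingers lightly along the black rail on top of the unit until they drop into the recess hidden under its spring cover, and from in there push the recess's rear wall, which is the catch, straight back until the drawer springs ajar. Then pull the drawer fully open by its handle and let go. Never press hard on the rail or the catch (stay well below 25 N), and leave the tape, the tin and the stamp where they stand.

Things in the scene. Friction and masses are not known exactly. Their poses are not given: they have to be found in the camera images.
- unit: Grey steel drawer unit, fixed to the table: 280 deep (its x), 430 wide (its y), 90 high. Origin: centre of its underside, on the table; x axis to its back. The drawer opens out of its front face (x = -140) along -x, towards the robot. Along the front edge of its top runs the black rail, between two grey end housings (74 x 110, 24 high). Behind the rail the top is flat.
- rail: Black plastic rail along the unit's top, 64 wide (x), 18 high, 210 long (y, between the end housings); flat top, 108 above the table. Origin: middle of its underside, 90 above the table; axes as the unit's. It is sprung: pressed down, it starts at about 1.5 N and sinks as a whole about 1 mm per 3 N, 6 mm at most. A recess is hidden somewhere along it: see rail_left, rail_right.
- rail_left (a point): Middle of the rail's top edge at its +y end (y = 105 of the rail). The hidden recess: 58 long (y), from x = -22 to +16 of the rail, 13 deep; its middle lies at an unknown y between -55 and +55 of the rail. A spring cover, flush and looking like the rail, closes it; fingertips standing wholly within the mouth push it down: starts at 1 N, 2.5 N takes it to its stop 13 down. Elsewhere the rail is hard.
- rail_right (a point): Middle of the rail's top edge at its -y end (y = -105 of the rail). The catch: the recess's rear wall (its +x side, x = +16 of the rail, full length and depth) is a black block that slides back, along +x. Pushed from inside the recess it starts at about 4 N and at about 7 of its 9 mm of travel, at about 8 N, frees the drawer; let go, it springs back. From outside it looks like part of the rail.
- drawer (a joint): How far the steel drawer is open, m: 0 = shut (locked by the catch; pulling does not open it), a spring throws it to about 0.03 when the catch is pressed, 0.11 = fully open, at its stop. It slides along the unit's -x with about 1 N of friction and stays where it is left.
- handle (a point): Middle of the drawer's handle, a dark steel bar 140 long (along the unit's y), 10 thick (x), 12 high, 66 above the table, on two arms at its ends; moves with the drawer. The gap between bar and drawer front is 45 wide (x), 120 long and open above and below, so that fingers can go in from above to hook or pinch the bar.
- tape: Bystander: cardboard tape roll standing on its flat side, 90 across, 48 high; origin at the centre of its underside.
- tin: Bystander: tin can, 72 across, 110 high; origin at the centre of its underside.
- stamp: Bystander: wooden hand stamp standing on the table beside the unit, 44 across, 68 high; origin at the centre of its underside.

How it is judged:
On the way:
1. the catch has been pressed: the drawer has sprung ajar (15 mm or more) (value of joint drawer above 0.015 m), for 0.2 s.
At the end, for the whole second after the job is handed in: the drawer stands open by 95 mm or more of its 110 mm, at rest, and tape, tin and stamp are within 20 mm of where they stood (value of joint drawer above 0.095 m and velocity of joint drawer between -0.01 and 0.01 m/s and distance of each of tape, tin, stamp from where it was at the start of the episode below 0.02 m); the robot touches nothing.
It fails at once if the robot presses the rail, its cover or the catch with more than 25 N (contact force between any of the fingers, the arm and rail above 25 N).
It fails at once if a bystander shifted by more than 20 mm (distance of any of tape, tin, stamp from where it was at the start of the episode above 0.02 m).
It also fails if it takes over 58 s, if anything falls off the work surface, if the arm or the gripper's body presses on something with over 40 N, if the wrist force passes 120 N, or if a joint passes its speed limit or range.

## Robot

A 7-joint arm with a two-finger parallel gripper is mounted at the origin on the work surface. World frame = base frame: x ahead of the robot, y to its left, z up, the work surface at z = 0. Lengths are in m, angles in rad, forces in N, time in s.
With the tool pointing down it reaches from about 0.4 to 0.85 m from the base axis. Payload 4.5 kg.
Tool frame: the origin (TCP) lies between the finger pads; the fingertips stand 11 mm ahead of it and the grasp point (between the pads) lies 8 mm behind it (r.tip_reach is the distance from the TCP to the fingertips, in m); x points along the fingers, y is the direction in which the jaws open and shut, and the axes are right-handed (so a half turn about x gives the same grasp; the last joint's range is limited). The gripper opens to 88 mm and grips with 3 to 60 N. Pads are 18 mm wide; open, the fingers measure 123 mm over their backs; the gripper's body (75 mm by 187 mm) begins 45 mm behind the grasp point.
Start: joints at [1.188, 0.689, -0.195, 1.565, 0.157, 0.902, -0.215], TCP at [0.253, -0.572, 0.25] pointing down, gripper open.
Joint ranges: [-3.01, 3.01], [-0.46, 2.08], [-1.47, 1.51], [0.13, 2.56], [-1, 4.14], [0.04, 2.09], [-2.66, 2.66]. Speed limits (rad/s): [2.57, 2.57, 3.14, 3.14, 3.14, 3.14, 3.14].

## Interface

Orientations are given as a unit quaternion [x, y, z, w].
In Python, from plant import r gives the robot as it stands.
- The arm moves only by the tool drive_tool, never from a script. Its argument "deltas" is a list of rows, each a list of 3 entries, a list of its own where there are three numbers: the turn, a rotation vector about the tool's x, y, z in degrees, then the shift along the tool's x, y, z in cm, then the finger opening in cm, from 0 to 8.81. A call has 1 to 12 rows; each row shifts and turns the commanded pose from where the row before left it, along the tool's axes as they then stand; what a row does not reach is not made up. A row lasts 1/12 s, in which the tool goes at most 41.7 mm and 7.16 degrees, less where a joint would pass 70% of its speed; a pose out of reach is approached as far as the arm can. A call is refused whole if a number of a shift passes 4.17 or a number of a turn 7.16, either way. A call with a gripper value outside its range is refused whole. The fingers move at their own pace and stop on an object; "force" is the grip in N (left out, the last holds). Time passes only in rows, so rows that do not move let the fingers close. It gives the time, the measured TCP pose, the force and the opening at its end, in the units of the state.
- r.get_state(): the state, without advancing time (a new reading comes with each control period).
- r.snapshot(name): name is "scene" or "side" or "wrist"; returns a dict with "color" (420x560x3 uint8, red, green, blue), "fov_y" (degrees; the focal length in pixels is half the picture's height over the tangent of half this angle, whatever the lens; pixels are square), "cx", "cy" (the principal point, pixels), "extrinsics" (4x4, takes a point from world to camera coordinates); the wrist camera has in their place "tool_from_camera" (4x4, takes a point from camera to tool coordinates, whose origin is the TCP and whose axes are the tool frame's). Camera axes: x right, y up, looking along -z (the intrinsics and any distortion apply to the point x, -y, -z); pixel columns grow to the right and rows downward; lengths in m; the calibration is good to about 2 mm. A picture is of the moment at which its call begins: read the wrist's pose just before it. There is no depth.
- r.finish_job(): hands the job in, once; it reports no verdict.
The state is a dict: "clock": time; "q": joint angles; "qd": joint speeds; "joint_torque": joint torques, N m; "tool_pos": TCP position; "eef_rot": TCP orientation; "contact_force": force on the tool from outside, world axes, zero at the start; "moment": the same for the moment, N m; "opening": opening from 0.0 (shut) to 1.0 (fully open).
Only numpy, scipy, OpenCV 4.12 (cv2) and the standard library are available. Lean on these libraries where they do the work, as an engineer would, in place of code of your own. Each camera call takes 0.05 s, during which the arm holds its last target. There are 200 camera calls.

## Working session

There is one attempt and no reset: what is moved stays moved. The work goes in short steps, Python scripts to look and compute and a tool call to move; the robot and the scene stay as the last step left them, time stands still between calls to the robot, and variables do not carry over. Pictures are saved under pics/ and viewed, about 8 in all and at most 12, crops included, and the job is handed in when it is done.

Besides the shell and the picture viewer there is one more tool, called after "Call:" as a command line: name --argument value ..., lists and objects as JSON in quotes. drive_tool: Moves the arm, as the interface text tells. Its arguments: {"type":"object","properties":{"deltas":{"type":"array","items":{"type":"array"}},"force":{"type":"number"}},"required":["deltas"]}

```bash
mkdir -p pics; ls; cat > h.py <<'E'
import numpy as np, cv2
from scipy.spatial.transform import Rotation as R
from plant import r
def ray(s,u,v):
    h,w=s["color"].shape[:2]; f=h/2/np.tan(np.radians(s["fov_y"])/2)
    E=np.array(s["extrinsics"]); d=np.array([(u-s["cx"])/f,-(v-s["cy"])/f,-1])
    return -E[:3,:3].T@E[:3,3], E[:3,:3].T@d
def onz(s,u,v,z):
    o,d=ray(s,u,v); return o+d*(z-o[2])/d[2]
def proj(s,p):
    h,w=s["color"].shape[:2]; f=h/2/np.tan(np.radians(s["fov_y"])/2)
    E=np.array(s["extrinsics"]); c=E[:3,:3]@np.array(p)+E[:3,3]
    return s["cx"]+f*c[0]/-c[2], s["cy"]-f*c[1]/-c[2]
E
python3 - <<'E'
from h import *
st=r.get_state(); print(st)
for n in("scene","side"):
    s=r.snapshot(n); cv2.imwrite(f"pics/{n}1.png",s["color"][:,:,::-1]); print(n,{k:v for k,v in s.items() if k!="color"})
    np.save(f"{n}1.npy",s,allow_pickle=True)
E
```

```text
pics
{'clock': 0.0, 'q': array([ 1.18781644,  0.68998308, -0.19448295,  1.56632349,  0.15729829,
        0.90250188, -0.21510817]), 'qd': array([-1.08134194e-03,  2.60758565e-03, -4.22729965e-05,  4.87310215e-04,
       -1.78446052e-03,  3.21154517e-04,  1.35951083e-03]), 'joint_torque': array([ 8.84106885e-05, -5.27558362e+01, -1.26692556e+00, -1.53425235e+01,
       -5.26364415e-02,  6.46878878e-03,  1.54058671e-04]), 'tool_pos': array([ 0.25270761, -0.57097198,  0.24891527]), 'eef_rot': array([-0.6916196 , -0.14692517,  0.69199015, -0.14568789]), 'contact_force': array([ 0.22066964, -0.13610063, -0.83444669]), 'moment': array([ 0.04186725,  0.02387533, -0.01442569]), 'opening': 0.9993957887421945}
scene {'fov_y': 42.428292881782845, 'cx': 282.7625684049314, 'cy': 214.2185899492138, 'extrinsics': array([[ 0.17278674,  0.98488387, -0.01218657, -0.11281496],
       [-0.74955652,  0.13950784,  0.64707232,  0.38542095],
       [ 0.63899121, -0.10267099,  0.76233123, -1.94337013],
       [ 0.        ,  0.        ,  0.        ,  1.        ]])}
side {'fov_y': 56.516919685966485, 'cx': 281.4217595514158, 'cy': 207.83314471469393, 'extrinsics': array([[-0.91522741, -0.40243311, -0.02015896,  0.54437113],
       [ 0.20002794, -0.49720189,  0.84426246, -0.2029499 ],
       [-0.34978224,  0.76865979,  0.53555067, -0.78026398],
       [ 0.        ,  0.        ,  0.        ,  1.        ]])}
```

View pics/scene1.png

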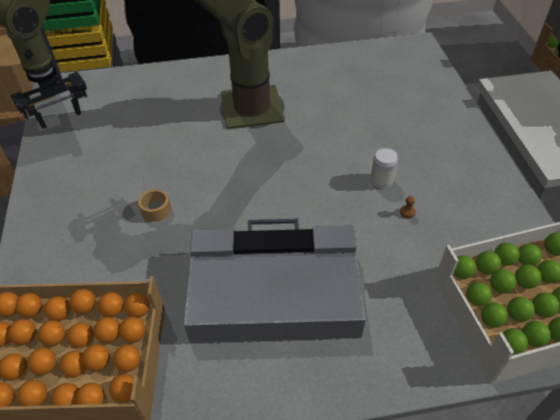

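View pics/side1.png

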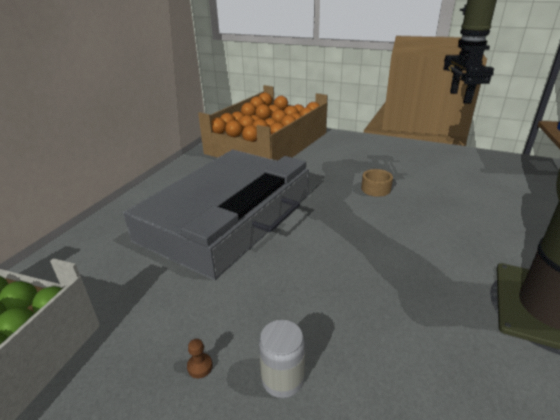

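The scene view shows the unit at about (275,283), its black rail spanning (233–314, 230–252), the handle at (273,222), tape (154,206), tin (384,170) and stamp (408,208). The side view confirms this layout, with the rail around (253,195).

```bash
python3 - <<'E'
from h import *
for n,box in(("scene",(225,222,325,262)),("side",(205,160,300,230))):
    s=np.load(f"{n}1.npy",allow_pickle=True).item(); x0,y0,x1,y1=box
    g=s["color"].max(2)[y0:y1,x0:x1]; m=(g<22).astype(np.uint8)
    k,l,stt,c=cv2.connectedComponentsWithStats(m); i=1+stt[1:,4].argmax(); mm=(l==i).astype(np.uint8)
    print(n,stt[i],np.percentile(g,[5,20,50,80]))
    ct=max(cv2.findContours(mm,0,2)[0],key=cv2.contourArea)
    q=cv2.approxPolyDP(cv2.convexHull(ct),3,True)[:,0]+[x0,y0]
    for u,v in q: print((u,v),onz(s,u,v,.108).round(4))
    im=cv2.resize(s["color"][y0:y1,x0:x1,::-1],None,fx=6 if n=="scene" else 5,fy=6 if n=="scene" else 5); cv2.imwrite(f"pics/{n}crop.png",cv2.convertScaleAbs(im,alpha=2))
a=cv2.imread("pics/scenecrop.png");b=cv2.imread("pics/sidecrop.png")
w=600;o=np.zeros((a.shape[0]+b.shape[0],w,3),np.uint8);o[:a.shape[0],:a.shape[1]]=a;o[a.shape[0]:,:b.shape[1]]=b;cv2.imwrite("pics/crops.png",o)
E
```

```text
scene [  9  19  80  13 320] [ 16.  23.  58. 107.]
(np.int64(313), np.int64(249)) [0.7393 0.0654 0.108 ]
(np.int64(234), np.int64(252)) [ 0.7118 -0.1364  0.108 ]
(np.int64(311), np.int64(241)) [0.7129 0.0656 0.108 ]
side [  15   14   64   45 1098] [13. 44. 79. 88.]
(np.int64(283), np.int64(179)) [ 0.6411 -0.1212  0.108 ]
(np.int64(239), np.int64(218)) [0.6594 0.0869 0.108 ]
(np.int64(220), np.int64(206)) [0.7266 0.0587 0.108 ]
(np.int64(265), np.int64(174)) [ 0.6984 -0.1296  0.108 ]
```

View pics/crops.png

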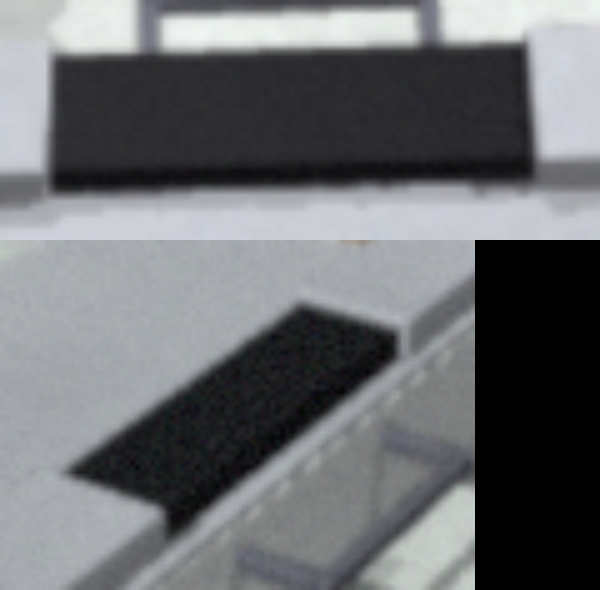

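The crops show the rail top clearly. In the scene crop its corners are at (52,55), (527,44), (530,165) and (50,176). In the side crop the front face is also visible.

```bash
python3 - <<'E'
from h import *
s=np.load("scene1.npy",allow_pickle=True).item()
P=[onz(s,u/6+225-.4,v/6+222-.4,.108) for u,v in((52,55),(527,44),(530,165),(50,176))]
for p in P:print(p.round(4))
c=np.mean(P,0); d=P[1]-P[0]+P[2]-P[3]; print("c",c,"yaw of y-axis",np.degrees(np.arctan2(-d[0],d[1])),"len",np.linalg.norm(d)/2,"wid",np.linalg.norm(P[2]+P[3]-P[0]-P[1])/2)
s2=np.load("side1.npy",allow_pickle=True).item()
Q=[onz(s2,u/5+205-.4,(v-240)/5+160-.4,.108) for u,v in((70,472),(300,303),(400,333),(165,512))]
for p in Q:print(p.round(4))
print("c side",np.mean(Q,0)); d=Q[0]-Q[1]+Q[3]-Q[2];print(np.degrees(np.arctan2(-d[0],d[1])),np.linalg.norm(d)/2)
for sn,im in((s,"scene"),(s2,"side")):
  o=-np.array(sn["extrinsics"])[:3,:3].T@np.array(sn["extrinsics"])[:3,3]; print(im,o)
print("handle",onz(s,273,222,.066))
st=r.get_state();M=R.from_quat(st["eef_rot"]).as_matrix();print(M.round(3))
for n,u,v in(("tin",384,184),("tape",154,213),("stamp",408,214)):print(n,onz(s,u,v,0))
E
```

```text
[ 0.6418 -0.1303  0.108 ]
[0.6741 0.0777 0.108 ]
[0.7396 0.0651 0.108 ]
[ 0.7079 -0.1387  0.108 ]
c [ 0.69084059 -0.03153061  0.108     ] yaw of y-axis -8.824064924525175 len 0.20837230612293753 wid 0.06658181695840934
[0.7297 0.06   0.108 ]
[ 0.704  -0.1388  0.108 ]
[ 0.6389 -0.1269  0.108 ]
[0.6704 0.0735 0.108 ]
c side [ 0.68578654 -0.03306423  0.108     ]
-8.146762082805234 0.20165400015313978
scene [ 1.55018414 -0.14218735  1.23072169]
side [0.26589654 0.71792344 0.60018783]
handle [ 0.59697639 -0.01703277  0.066     ]
[[-0.001  0.405 -0.914]
 [ 0.001 -0.914 -0.405]
 [-1.    -0.002  0.   ]]
tin [0.45452491 0.35579745 0.        ]
tape [ 0.44314027 -0.35557161  0.        ]
stamp [0.58590651 0.38993649 0.        ]
```

Call:
drive_tool --deltas '[[[6.5, 0, 0], [0, 0, 0], 0], [[6.5, 0, 0], [0, 0, 0], 0], [[6.5, 0, 0], [0, 0, 0], 0], [[6.5, 0, 0], [0, 0, 0], 0], [[6.5, 0, 0], [0, 0, 0], 0], [[0, 0, 0], [0, -2.26, -1.45], 0], [[0, 0, 0], [0, -2.26, -1.45], 0], [[0, 0, 0], [0, -2.26, -1.45], 0], [[0, 0, 0], [0, -2.26, -1.45], 0], [[0, 0, 0], [0, -2.26, -1.45], 0], [[0, 0, 0], [0, -2.26, -1.45], 0], [[0, 0, 0], [0, -2.26, -1.45], 0]]' --force 10

```text
clock: 1.1
tool_pos: [0.3776, -0.429, 0.2494]
eef_rot: [-0.705, 0.053, 0.705, 0.053]
contact_force: [0.2, 0.4, -1.3]
opening: 0.114
```

Call:
drive_tool --deltas '[[[0, 0, 0], [0, -2.26, -1.45], 0], [[0, 0, 0], [0, -2.26, -1.45], 0], [[0, 0, 0], [0, -2.26, -1.45], 0], [[0, 0, 0], [0, -2.26, -1.45], 0], [[0, 0, 0], [0, -2.26, -1.45], 0], [[0, 0, 0], [0, -2.26, -1.45], 0], [[0, 0, 0], [0, -2.26, -1.45], 0], [[0, 0, 0], [0, -2.26, -1.45], 0], [[0, 0, 0], [0, -2.26, -1.45], 0], [[0, 0, 0], [0, -2.26, -1.45], 0], [[0, 0, 0], [0, -2.26, -1.45], 0], [[0, 0, 0], [0, -2.26, -1.45], 0]]'

```text
clock: 2.1
tool_pos: [0.5902, -0.187, 0.2493]
eef_rot: [-0.705, 0.053, 0.705, 0.053]
contact_force: [0.8, -0.3, 0.7]
opening: 0.006
```

Call:
drive_tool --deltas '[[[0, 0, 0], [0, -2.26, -1.45], 0], [[0, 0, 0], [0, -2.26, -1.45], 0], [[0, 0, 0], [0, -2.26, -1.45], 0], [[0, 0, 0], [0, -2.26, -1.45], 0], [[0, 0, 0], [0, -2.26, -1.45], 0], [[0, 0, 0], [1.5, 0, 0], 0], [[0, 0, 0], [2, 0, 0], 0], [[0, 0, 0], [2, 0, 0], 0], [[0, 0, 0], [1.5, 0, 0], 0], [[0, 0, 0], [0, 0, 0], 0], [[0, 0, 0], [0, 0, 0], 0]]'

```text
clock: 3.02
tool_pos: [0.6777, -0.0872, 0.1788]
eef_rot: [-0.704, 0.053, 0.706, 0.053]
contact_force: [0.3, 0.3, 0.2]
opening: 0.002
```

```bash
python3 - <<'E'
from h import *
st=r.get_state();s=r.snapshot("wrist");s["st"]=st;np.save("w1.npy",s,allow_pickle=True)
cv2.imwrite("pics/w1.png",cv2.convertScaleAbs(s["color"][:,:,::-1],alpha=1.5));print(s["tool_from_camera"],s["fov_y"],s["cx"],s["cy"])
E
```

```text
[[-3.09586602e-04  3.10401531e-01 -9.50605488e-01 -1.34677300e-01]
 [ 9.99999912e-01  3.64913443e-04 -2.06517726e-04 -1.09900965e-03]
 [ 2.82785303e-04 -9.50605468e-01 -3.10401616e-01 -8.15846080e-02]
 [ 0.00000000e+00  0.00000000e+00  0.00000000e+00  1.00000000e+00]] 65.00085299552386 275.75926254557714 209.5987062357736
```

View pics/w1.png

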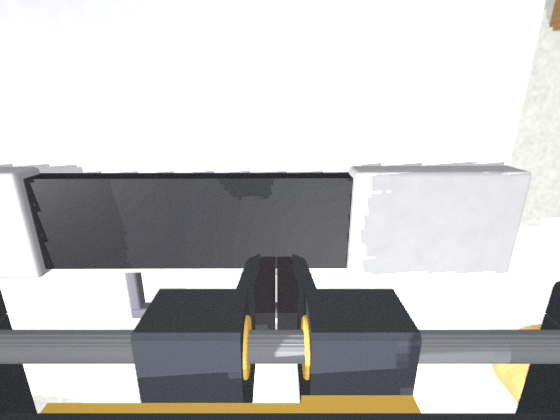

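The wrist view shows the whole rail top: rear edge at about row 179, front edge at row 268, side edges from (31,179)–(46,268) and (351,179)–(347,268). The shut fingers are at about (276,265).

```bash
python3 - <<'E'
from h import *
s=np.load("w1.npy",allow_pickle=True).item();st=s["st"]
T=np.eye(4);T[:3,:3]=R.from_quat(st["eef_rot"]).as_matrix();T[:3,3]=st["tool_pos"]
s["extrinsics"]=np.linalg.inv(T@s["tool_from_camera"])
P=np.array([onz(s,u,v,.108) for u,v in((31,179),(46,268),(347,268),(351,179))]);print(P.round(4))
c=P.mean(0);d=P[0]+P[1]-P[2]-P[3];yaw=np.arctan2(-d[0],d[1]);print("c",c,np.degrees(yaw),np.linalg.norm(d)/2,np.linalg.norm(P[0]+P[3]-P[1]-P[2])/2)
x=np.array([np.cos(yaw),np.sin(yaw)]);y=np.array([-x[1],x[0]]);e=st["tool_pos"][:2]-c[:2];print("tcp in rail",e@x,e@y)
print("tool y angle",np.degrees(np.arctan2(*-T[:2,1])), "front edge",np.degrees(np.arctan2(*(P[1]-P[2])[:2])))
E
```

```text
[[ 0.7356  0.0625  0.108 ]
 [ 0.6737  0.0762  0.108 ]
 [ 0.6422 -0.1309  0.108 ]
 [ 0.7051 -0.1387  0.108 ]]
c [ 0.68916576 -0.03276791  0.108     ] -8.640777477853357 0.20648889490018046 0.06329727692902685
tcp in rail -0.003183486242836561 -0.05556547721995054
tool y angle 8.61521183787632 front edge 8.644482166162142
```

Call:
drive_tool --deltas '[[[0, 0, 0], [1.5, -0.3, 0], 0], [[0, 0, 0], [1.5, 0, 0], 0], [[0, 0, 0], [1.5, 0, 0], 0], [[0, 0, 0], [0.7, 0, 0], 0], [[0, 0, 0], [0.3, 0, 0], 0], [[0, 0, 0], [0.1, 0, 0], 0], [[0, 0, 0], [0.1, 0, 0], 0], [[0, 0, 0], [0.1, 0, 0], 0], [[0, 0, 0], [0.1, 0, 0], 0], [[0, 0, 0], [0, 0, 0], 0], [[0, 0, 0], [0, 0, 0], 0]]'

```text
clock: 3.98
tool_pos: [0.679, -0.0844, 0.1211]
eef_rot: [0.705, -0.053, -0.705, -0.053]
contact_force: [0.1, -0.9, -0.5]
opening: 0.005
```

Call:
drive_tool --deltas '[[[0, 0, 0], [0.1, 0, 0], 0], [[0, 0, 0], [0.1, 0, 0], 0], [[0, 0, 0], [0.1, 0, 0], 0], [[0, 0, 0], [0.1, 0, 0], 0], [[0, 0, 0], [0, 0, 0], 0], [[0, 0, 0], [0, 0, 0], 0], [[0, 0, 0], [0, 0, 0], 0]]'

```text
clock: 4.57
tool_pos: [0.679, -0.0844, 0.1168]
eef_rot: [0.705, -0.053, -0.705, -0.053]
contact_force: [1.0, 0.9, 1.0]
opening: 0.008
```

Call:
drive_tool --deltas '[[[0, 0, 0], [0.1, 0, 0], 0], [[0, 0, 0], [0, 0, 0], 0], [[0, 0, 0], [0, 0, 0], 0], [[0, 0, 0], [0, 0, 0], 0]]'

```text
clock: 4.9
tool_pos: [0.679, -0.0844, 0.1158]
eef_rot: [0.705, -0.053, -0.705, -0.053]
contact_force: [0.2, 0.1, 2.9]
opening: 0.004
```

Call:
drive_tool --deltas '[[[0, 0, 0], [0.1, 0, 0], 0], [[0, 0, 0], [0, 0, 0], 0], [[0, 0, 0], [0, 0, 0], 0], [[0, 0, 0], [0, 0, 0], 0]]'

```text
clock: 5.23
tool_pos: [0.6789, -0.0844, 0.1148]
eef_rot: [0.705, -0.053, -0.705, -0.053]
contact_force: [0.5, 0.0, 0.5]
opening: 0.004
```

Call:
drive_tool --deltas '[[[0, 0, 0], [0.1, 0, 0], 0], [[0, 0, 0], [0, 0, 0], 0], [[0, 0, 0], [0, 0, 0], 0], [[0, 0, 0], [0, 0, 0], 0]]'

```text
clock: 5.57
tool_pos: [0.6789, -0.0844, 0.1137]
eef_rot: [0.705, -0.053, -0.705, -0.053]
contact_force: [-0.1, -0.8, 1.8]
opening: 0.007
```

Call:
drive_tool --deltas '[[[0, 0, 0], [0.1, 0, 0], 0], [[0, 0, 0], [0, 0, 0], 0], [[0, 0, 0], [0, 0, 0], 0], [[0, 0, 0], [0, 0, 0], 0]]'

```text
clock: 5.9
tool_pos: [0.6789, -0.0844, 0.1127]
eef_rot: [0.705, -0.053, -0.705, -0.053]
contact_force: [0.8, -1.0, 2.0]
opening: 0.004
```

Call:
drive_tool --deltas '[[[0, 0, 0], [0.1, 0, 0], 0], [[0, 0, 0], [0.1, 0, 0], 0], [[0, 0, 0], [0, 0, 0], 0], [[0, 0, 0], [0, 0, 0], 0], [[0, 0, 0], [0, 0, 0], 0]]'

```text
clock: 6.32
tool_pos: [0.6789, -0.0844, 0.1107]
eef_rot: [0.705, -0.053, -0.705, -0.053]
contact_force: [0.0, 0.2, 2.9]
opening: 0.004
```

Call:
drive_tool --deltas '[[[0, 0, 0], [0.1, 0, 0], 0], [[0, 0, 0], [0.1, 0, 0], 0], [[0, 0, 0], [0, 0, 0], 0], [[0, 0, 0], [0, 0, 0], 0], [[0, 0, 0], [0, 0, 0], 0]]'

```text
clock: 6.73
tool_pos: [0.6788, -0.0844, 0.1087]
eef_rot: [-0.705, 0.053, 0.705, 0.053]
contact_force: [0.5, 0.8, 1.7]
opening: 0.01
```

```bash
python3 -c "
from h import *
print(r.tip_reach);print(r.get_state()['contact_force'],r.get_state()['moment'])"
```

```text
0.011
[0.49353713 0.78567283 1.71970198] [ 0.05168241 -0.12398629 -0.00887663]
```

Call:
drive_tool --deltas '[[[0, 0, 0], [0, 0, -0.2], 0], [[0, 0, 0], [0, 0, -0.2], 0], [[0, 0, 0], [0, 0, -0.2], 0], [[0, 0, 0], [0, 0, -0.2], 0], [[0, 0, 0], [0, 0, -0.2], 0], [[0, 0, 0], [0, 0, -0.1], 0], [[0, 0, 0], [0, 0, -0.1], 0], [[0, 0, 0], [0, 0, 0], 0], [[0, 0, 0], [0, 0, 0], 0]]'

```text
clock: 7.48
tool_pos: [0.6869, -0.0857, 0.1083]
eef_rot: [-0.702, 0.053, 0.708, 0.053]
contact_force: [-9.7, 1.3, 8.6]
opening: 0.005
```

Call:
drive_tool --deltas '[[[0, 0, 0], [0, 0, -0.1], 0], [[0, 0, 0], [0, 0, -0.1], 0], [[0, 0, 0], [0, 0, -0.1], 0], [[0, 0, 0], [0, 0, 0], 0], [[0, 0, 0], [0, 0, 0], 0]]'

```text
clock: 7.9
tool_pos: [0.6893, -0.086, 0.1083]
eef_rot: [-0.701, 0.053, 0.709, 0.053]
contact_force: [-10.4, 2.2, 9.5]
opening: 0.007
```

```bash
python3 - <<'E'
from h import *
st=r.get_state();print(st["contact_force"],st["moment"],R.from_quat(st["eef_rot"]).as_matrix().round(3))
a=r.snapshot("side");b=r.snapshot("wrist")
cv2.imwrite("pics/s2.png",np.hstack([cv2.resize(a["color"][120:260,170:350,::-1],(450,350)),cv2.resize(cv2.convertScaleAbs(b["color"][:,:,::-1],alpha=1.3),(350,350))[:, :350]]))
E
```

```text
[-10.37228229   2.16257354   9.53491187] [0.43242259 2.26362942 0.00998691] [[-0.01  -0.15  -0.989]
 [ 0.001 -0.989  0.15 ]
 [-1.     0.     0.01 ]]
```

View pics/s2.png

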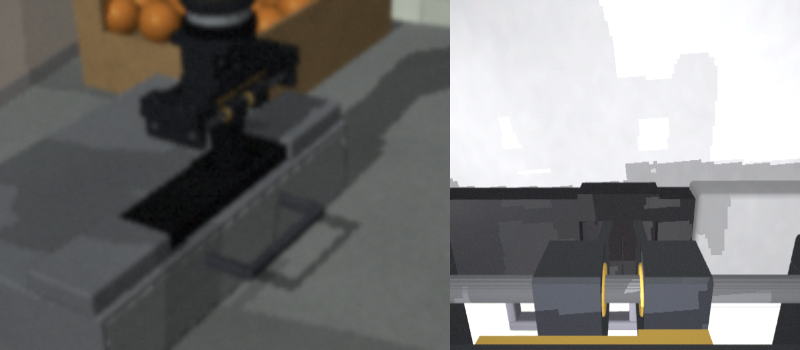

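The side view shows the drawer still shut. In the wrist view the catch block behind the fingers has been pushed partly back. I'll unload the vertical force a little and push further.

Call:
drive_tool --deltas '[[[0, 0, 0], [-0.1, 0, 0], 0], [[0, 0, 0], [-0.1, 0, 0], 0], [[0, 0, 0], [0, 0, 0], 0], [[0, 0, 0], [0, 0, 0], 0]]'

```text
clock: 8.33
tool_pos: [0.6892, -0.086, 0.1086]
eef_rot: [-0.701, 0.053, 0.709, 0.053]
contact_force: [-7.0, 1.2, 0.1]
opening: 0.006
```

Call:
drive_tool --deltas '[[[0, 0, 0], [0, 0, -0.1], 0], [[0, 0, 0], [0, 0, -0.1], 0], [[0, 0, 0], [0, 0, 0], 0], [[0, 0, 0], [0, 0, 0], 0]]'

```text
clock: 8.67
tool_pos: [0.6897, -0.0861, 0.1086]
eef_rot: [-0.7, 0.053, 0.71, 0.053]
contact_force: [-11.7, 1.4, 3.6]
opening: 0.002
```

Call:
drive_tool --deltas '[[[0, 0, 0], [0, 0, -0.1], 0], [[0, 0, 0], [0, 0, -0.1], 0], [[0, 0, 0], [0, 0, 0], 0], [[0, 0, 0], [0, 0, 0], 0]]'

```text
clock: 9.0
tool_pos: [0.6913, -0.0863, 0.1086]
eef_rot: [-0.7, 0.053, 0.71, 0.053]
contact_force: [-12.3, 2.4, 4.1]
opening: 0.004
```

Call:
drive_tool --deltas '[[[0, 0, 0], [-0.05, 0, -0.1], 0], [[0, 0, 0], [0, 0, -0.1], 0], [[0, 0, 0], [0, 0, 0], 0], [[0, 0, 0], [0, 0, 0], 0]]'

```text
clock: 9.33
tool_pos: [0.6926, -0.0866, 0.1086]
eef_rot: [-0.699, 0.053, 0.711, 0.053]
contact_force: [-12.2, 1.4, 2.6]
opening: 0.01
```

Call:
drive_tool --deltas '[[[0, 0, 0], [0, 0, -0.1], 0], [[0, 0, 0], [0, 0, -0.1], 0], [[0, 0, 0], [0, 0, 0], 0], [[0, 0, 0], [0, 0, 0], 0]]'

```text
clock: 9.67
tool_pos: [0.6951, -0.0869, 0.1085]
eef_rot: [-0.7, 0.053, 0.711, 0.053]
contact_force: [-17.6, 3.0, 1.2]
opening: 0.008
```

```bash
python3 - <<'E'
from h import *
a=r.snapshot("side");b=np.load("side1.npy",allow_pickle=True).item()
d=cv2.absdiff(a["color"],b["color"]).max(2)[195:250,240:320];print((d>25).sum())
E
```

```text
1205
```

```bash
python3 - <<'E'
from h import *
a=r.snapshot("side");b=r.snapshot("wrist")
cv2.imwrite("pics/s3.png",np.hstack([cv2.resize(a["color"][120:260,170:350,::-1],(450,350)),cv2.resize(cv2.convertScaleAbs(b["color"][:,:,::-1],alpha=1.3),(350,350))[:, :350]]))
E
```

```text
(no output)
```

View pics/s3.png

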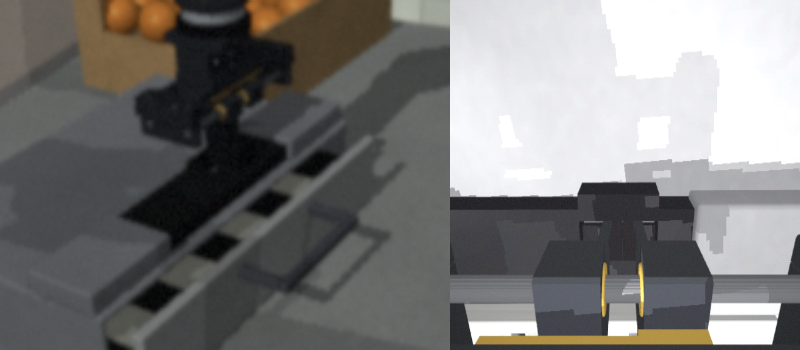

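The drawer has sprung ajar: the side view shows a gap along its front and the handle moved out to about (310,250). Next I back off and lift out.

Call:
drive_tool --deltas '[[[0, 0, 0], [0, 0, 0.4], 0], [[0, 0, 0], [0, 0, 0.5], 0], [[0, 0, 0], [0, 0, 0.5], 0], [[0, 0, 0], [0, 0, 0.3], 0], [[0, 0, 0], [-0.5, 0, 0], 0], [[0, 0, 0], [-1, 0, 0], 0], [[0, 0, 0], [-2, 0, 0], 0], [[0, 0, 0], [-2, -1.5, 1.5], 0], [[0, 0, 0], [-1, -2, 2], 0], [[0, 0, 0], [0, -2, 2], 0], [[0, 0, 0], [0, 0, 1], 0], [[0, 0, 0], [0, 0, 0], 0]]'

```text
clock: 10.82
tool_pos: [0.627, -0.0187, 0.1774]
eef_rot: [-0.705, 0.051, 0.706, 0.052]
contact_force: [0.1, -1.0, -1.0]
opening: 0.007
```

```bash
python3 - <<'E'
from h import *
st=r.get_state();print(st)
s=r.snapshot("scene");np.save("scene2.npy",s,allow_pickle=True)
w=r.snapshot("wrist");w["st"]=st;np.save("w2.npy",w,allow_pickle=True)
cv2.imwrite("pics/c4.png",np.hstack([cv2.resize(s["color"][190:265,215:335,::-1],(480,300)),np.zeros((300,1,3),np.uint8),cv2.resize(cv2.convertScaleAbs(w["color"][:,:,::-1],alpha=1.2),(319,300))]))
E
```

```text
{'clock': 10.8167, 'q': array([-0.06848569,  0.77863468,  0.0464991 ,  1.63188817, -0.05091226,
        0.73369364, -1.71528023]), 'qd': array([ 0.03569352,  0.03284708,  0.04501183, -0.07037926,  0.01290566,
        0.00538308,  0.00603109]), 'joint_torque': array([ -1.31414976, -55.27160883,   1.36724532, -13.27547193,
        -0.12023865,  -0.27080652,  -0.05806429]), 'tool_pos': array([ 0.627028  , -0.01868603,  0.17736065]), 'eef_rot': array([-0.70463735,  0.05147254,  0.70575791,  0.05236932]), 'contact_force': array([ 0.05478518, -1.04589785, -1.02624464]), 'moment': array([ 0.03747954, -0.00789985, -0.05146071]), 'opening': 0.007451430157668643}
```

View pics/c4.png

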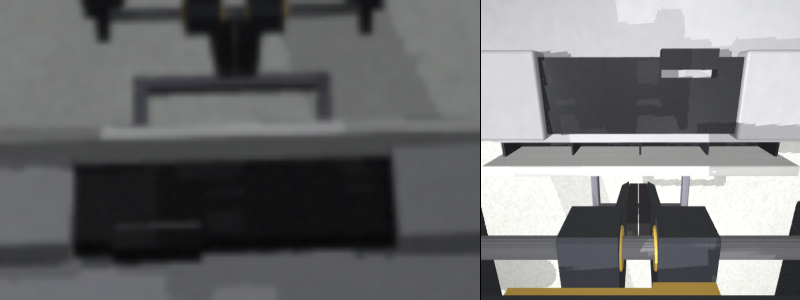

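The scene crop shows the ajar drawer's handle bar at crop row ~83, columns 135–330, with the drawer front's top edge at row ~125. The fingers are above the bar.

```bash
python3 - <<'E'
from h import *
s=np.load("scene2.npy",allow_pickle=True).item()
c=np.array([.6892,-.0328]);a=np.radians(-8.64);x=np.array([np.cos(a),np.sin(a)]);y=np.array([-x[1],x[0]])
f=lambda p:(((p[:2]-c)@x).round(4),((p[:2]-c)@y).round(4))
for n,u,v,z in(("bar outer",232,75,.072),("bar inner",232,88,.072),("barL",135,84,.072),("barR",330,80,.072),("front top outer",235,125,.085),("front top outer L",105,128,.085)):
    print(n,f(onz(s,215+u/4-.4,190+v/4-.4,z)))
print("tcp",f(r.get_state()["tool_pos"]))
E
```

```text
bar outer (np.float64(-0.1388), np.float64(0.0013))
bar inner (np.float64(-0.1267), np.float64(0.0011))
barL (np.float64(-0.1327), np.float64(-0.0674))
barR (np.float64(-0.1318), np.float64(0.0705))
front top outer (np.float64(-0.0819), np.float64(0.0031))
front top outer L (np.float64(-0.0822), np.float64(-0.0863))
tcp (np.float64(-0.0607), np.float64(0.0017))
```

Call:
drive_tool --deltas '[[[0, 0, 0], [0, 0, 2.2], 0], [[0, 0, 0], [0, 0, 2.2], 0], [[0, 0, 0], [1, 0, 0], 0], [[0, 0, 0], [2, 0, 0], 0], [[0, 0, 0], [2, 0, 0], 0], [[0, 0, 0], [2, 0, 0], 0], [[0, 0, 0], [1.5, 0, 0], 0], [[0, 0, 0], [1, 0, 0], 0], [[0, 0, 0], [1, 0, 0], 0], [[0, 0, 0], [0.5, 0, 0], 0], [[0, 0, 0], [0, 0, 0], 0], [[0, 0, 0], [0, 0, 0], 0]]'

```text
clock: 11.92
tool_pos: [0.5858, -0.0148, 0.0664]
eef_rot: [0.705, -0.053, -0.705, -0.053]
contact_force: [-0.2, 0.8, 0.4]
opening: 0.004
```

Call:
drive_tool --deltas '[[[0, 0, 0], [0, 0, 0.5], 0], [[0, 0, 0], [0, 0, 0.5], 0], [[0, 0, 0], [0, 0, 0.5], 0], [[0, 0, 0], [0, 0, 0.5], 0], [[0, 0, 0], [0, 0, 0.6], 0], [[0, 0, 0], [0, 0, 0.6], 0], [[0, 0, 0], [0, 0, 0.6], 0], [[0, 0, 0], [0, 0, 0.6], 0], [[0, 0, 0], [0, 0, 0.6], 0], [[0, 0, 0], [0, 0, 0.5], 0], [[0, 0, 0], [0, 0, 0], 0], [[0, 0, 0], [0, 0, 0], 0]]'

```text
clock: 12.92
tool_pos: [0.5294, -0.0062, 0.0659]
eef_rot: [-0.704, 0.053, 0.706, 0.053]
contact_force: [0.5, -0.0, 0.9]
opening: 0.004
```

Call:
drive_tool --deltas '[[[0, 0, 0], [0, 0, 0.3], 0], [[0, 0, 0], [0, 0, 0.3], 0], [[0, 0, 0], [0, 0, 0.3], 0], [[0, 0, 0], [0, 0, 0.3], 0], [[0, 0, 0], [0, 0, 0.3], 0], [[0, 0, 0], [0, 0, 0.3], 0], [[0, 0, 0], [0, 0, 0], 0]]'

```text
clock: 13.5
tool_pos: [0.5118, -0.0035, 0.0662]
eef_rot: [-0.704, 0.053, 0.706, 0.053]
contact_force: [-0.7, -0.1, -0.4]
opening: 0.009
```

Call:
drive_tool --deltas '[[[0, 0, 0], [0, 0, 0.3], 0], [[0, 0, 0], [0, 0, 0.3], 0], [[0, 0, 0], [0, 0, 0.3], 0], [[0, 0, 0], [0, 0, 0.3], 0], [[0, 0, 0], [0, 0, 0], 0]]'

```text
clock: 13.92
tool_pos: [0.5014, -0.0019, 0.0663]
eef_rot: [0.706, -0.053, -0.705, -0.053]
contact_force: [1.5, -0.2, -0.6]
opening: 0.006
```

Call:
drive_tool --deltas '[[[0, 0, 0], [0, 0, 0.3], 0], [[0, 0, 0], [0, 0, 0.3], 0], [[0, 0, 0], [0, 0, 0.2], 0], [[0, 0, 0], [0, 0, 0], 0], [[0, 0, 0], [0, 0, 0], 0]]'

```text
clock: 14.33
tool_pos: [0.5013, -0.0018, 0.0667]
eef_rot: [0.711, -0.054, -0.699, -0.054]
contact_force: [13.4, -4.7, -10.0]
opening: 0.006
```

The stop is reached, since force rose with no further motion. I unload and lift out.

Call:
drive_tool --deltas '[[[0, 0, 0], [0, 0, -0.4], 0], [[0, 0, 0], [0, 0, -0.5], 0], [[0, 0, 0], [0, 0, -0.5], 0], [[0, 0, 0], [0, 0, -0.5], 0], [[0, 0, 0], [0, 0, 0], 0], [[0, 0, 0], [-1, 0, 0], 0], [[0, 0, 0], [-2, 0, 0], 0], [[0, 0, 0], [-3, 0, 0], 0], [[0, 0, 0], [-3, 0, 0], 0], [[0, 0, 0], [-3, 0, 0], 0], [[0, 0, 0], [-2, 0, 0], 0], [[0, 0, 0], [0, 0, 0], 0]]'

```text
clock: 15.33
tool_pos: [0.5136, -0.0035, 0.2106]
eef_rot: [0.708, -0.053, -0.703, -0.054]
contact_force: [-0.3, -0.8, 0.6]
opening: 0.008
```

```bash
python3 - <<'E'
from h import *
s=r.snapshot("scene");np.save("scene3.npy",s,allow_pickle=True);a=r.snapshot("side")
cv2.imwrite("pics/f5.png",np.hstack([s["color"][120:360,120:440,::-1],a["color"][150:390,120:440,::-1]]))
b=np.load("scene1.npy",allow_pickle=True).item()
for n,(x0,y0,x1,y1) in(("tape",(130,180,180,230)),("tin",(365,140,405,192)),("stamp",(395,190,422,222))):
    d=cv2.absdiff(s["color"],b["color"])[y0:y1,x0:x1].max(2);print(n,(d>40).sum(),"changed px")
print(r.get_state()["contact_force"],r.get_state()["tool_pos"])
E
```

```text
tape 72 changed px
tin 0 changed px
stamp 0 changed px
[-0.06625892 -0.493605   -0.33404152] [ 0.51169601 -0.00338045  0.20712265]
```

View pics/f5.png

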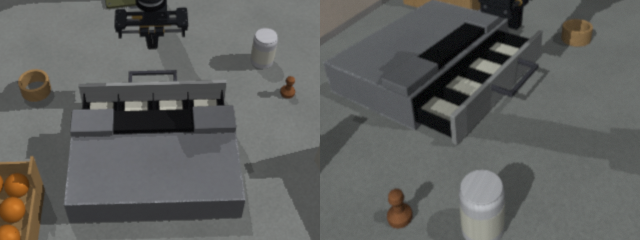

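The drawer is fully out, with the handle at crop (152,73), the gripper well clear above it, and tape, tin and stamp in place. I do one numeric check and hand in.

```bash
python3 - <<'E'
from h import *
s=np.load("scene3.npy",allow_pickle=True).item()
p,q=onz(s,272,193,.072),onz(s,273,222.5,.072);print("bar travel from shut",np.linalg.norm(p-q))
t=[]
for n in("scene1","scene3"):
    im=np.load(n+".npy",allow_pickle=True).item()["color"][185:228,130:180];h=cv2.cvtColor(im,cv2.COLOR_RGB2HSV)
    m=cv2.inRange(h,(8,90,40),(25,255,255));M=cv2.moments(m,True);t.append((M["m10"]/M["m00"],M["m01"]/M["m00"]))
print("tape centroid px",t)
r.finish_job()
E
```

```text
bar travel from shut 0.1111699772723149
tape centroid px [(24.28368794326241, 19.78014184397163), (24.252525252525253, 19.832611832611832)]
the job is handed in; nothing more can be done
```

The drawer is fully open and the job is handed in at about 15.4 s of the 58 s; no verdict was reported.

- **Recess:** the shut fingers came down on the rail at about y = -52 and sank 10 mm with roughly 2–3 N. They had landed directly over the hidden recess, so no slide along the rail was needed.
- **Catch:** pushing the rear wall back took about 10–13 N, with friction, and the last reading was 17.6 N, near the end of its travel. That is under the 25 N limit but not the light touch asked for. There was also an unexpected upward force of about 9.5 N, which I relieved before pushing on.
- **Drawer:** it sprang ajar, and I hooked the handle and pulled it out until it hit its stop (about 17 N on the wrist). I then backed off and lifted clear.

**Last checks:**
- The handle bar had travelled about 111 mm from shut in the scene image.
- The gripper was free, with contact force at noise level.
- The tin and stamp pixels were unchanged.
- About 72 pixels around the tape differed, which I take to be a shadow, since its centroid moved less than 0.1 px.
- The ajar reading from the scene camera (about 40 mm) disagreed with the expected 30 mm. I put that down to error in picking pixels by eye.

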